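# Height check of caliper pistons with a straightedge

### The arm

A 6-joint arm with a two-finger parallel gripper is mounted at the origin on the work surface. World frame = base frame: x ahead of the robot, y to its left, z up, the work surface at z = 0. Lengths are in m, angles in rad, forces in N, time in s.
With the tool pointing down it reaches from about 0.35 to 0.775 m from the base axis. Payload 7.3 kg.
Tool frame: the origin (TCP) lies at the very end of the fingers, on their centre line; the grasp point (between the pads) lies 19 mm behind it; z points along the fingers, y is the line along which they close (so a half turn about z gives the same grasp; the last joint's range is limited). The gripper opens to 92 mm and grips with 3 to 60 N. Pads are 19 mm wide; open, the fingers measure 130 mm over their backs; the gripper's body (75 mm by 190 mm) begins 47 mm behind the grasp point.
Start: joints at [1.194, 0.342, 1.524, -0, 1.275, -0.146], TCP at [0.12, 0.511, 0.227] pointing down, gripper open.
Joint ranges: [-2.53, 2.53], [-0.77, 2.02], [0.04, 2.7], [-1, 4.14], [0.28, 2.66], [-3.11, 3.11]. Speed limits (rad/s): [2.57, 2.57, 3.14, 3.14, 3.14, 3.14].

### API

Orientations are given as [roll, pitch, yaw] about the fixed x, y, z axes, in that order (R = Rz(yaw) Ry(pitch) Rx(roll)).
In Python, from cell import robot gives the robot as it stands.
- The arm moves only by the tool apply_moves, never from a script. Its argument "motion" is text: rows parted by semicolons, each of 7 numbers parted by spaces: the opening in per cent of the stroke, from 0 (shut) to 100 (fully open), then the shift along the tool's x, y, z in cm, then the turn, a rotation vector about the tool's x, y, z in rad. A call has 1 to 20 rows; each row shifts and turns the commanded pose from where the row before left it, along the tool's axes as they then stand; what a row does not reach is not made up. A row lasts 1/8 s, in which the tool goes at most 62.5 mm and 10.7 degrees, less where a joint would pass 70% of its speed; a pose out of reach is approached as far as the arm can. A call with a gripper value outside its range is refused whole. The fingers move at their own pace and stop on an object; "force" is the grip in N (left out, the last holds). Time passes only in rows, so rows that do not move let the fingers close. It gives the time, the measured TCP pose, the force, the opening and the grip force at its end, in the units of the state.
- robot.observe(): the state, without advancing time (a new reading comes with each control period).
- robot.read_camera(name): name is "scene" or "top" or "wrist"; returns a dict with "img" (420x560x3 uint8, red, green, blue), "fovy" (degrees; the focal length in pixels is half the picture's height over the tangent of half this angle, whatever the lens; pixels are square), "cx", "cy" (the principal point, pixels), "k1" (the pictures are not rectified: a ray, as slopes to the right and down, at radius r is drawn at 1 + k1 r^2 times it, then the intrinsics apply), "R" (3x3) and "t" (3): a world point X has camera coordinates R X + t; the wrist camera has in their place "hand_eye" (4x4, takes a point from camera to tool coordinates, whose origin is the TCP and whose axes are the flange's). Camera axes: x right, y down, z forward; pixel columns grow to the right and rows downward; lengths in m; the calibration is good to about 2 mm. A picture is of the moment at which its call begins: read the wrist's pose just before it. There is no depth.
- robot.hand_in(): hands the job in; it is judged then, once.
Trained networks look in a picture, given as the dict that the camera call returned (one of the last four; its "shot" number tells which), for a name from the list of things; names that differ only in an ending like _2 or _b are one class to them, and where a whole thing is asked for, a point or a joint stands for the part that bears it (a point fixed in the world has none). Each returns a list of dicts, best first, with "score" (0 to 1); they miss things now and then, are a little off and sometimes report something else, mostly with a low value. They report only what shows in the picture. A call takes as long as a camera call. They do not tell look-alikes from the thing itself.
- robot.search_frame(target, picture): "centre" ([x, y, z] in m, in world coordinates, good to about 4 mm: the middle of the surface that is visible of it).
- robot.trace(target, picture): "pixels" (420x560 bool, what is visible of it).
The state is a dict: "time": time; "qpos": joint angles; "qvel": joint speeds; "joint_efforts": joint torques, N m; "tool_pos": TCP position; "tool_rot": TCP orientation; "contact_force": force on the tool from outside, world axes, zero at the start; "torque": the same for the moment, N m; "opening": finger opening in m; "grip_force": force on a finger pad.
Only numpy, scipy, OpenCV 4.12 (cv2) and the standard library are available. Lean on these libraries where they do the work, as an engineer would, in place of code of your own. Each camera call takes 0.05 s, during which the arm holds its last target. There are 200 camera calls.

### The job

Complete the set of brake-caliper pistons in the gauge rack: stand the two spare full-size pistons in the two empty pockets, leaving those already in it where they are. Then gently lay the straightedge, rib up and centred over the row, flat on top of all four pistons with its long edge flush along the inner face of the rack's fence, and let go. Leave everything else on the bench alone.

Things in the scene. Friction and masses are not known exactly. Their poses are not given: they have to be found in the camera images.
- rack: Grey heavy metal gauge rack, fixed. Block 54 (x) by 330 (y) by 26 mm tall, with a row of four round pockets along y. Along its -x long side (nearest the robot) stands a straight fence wall, 10 mm thick, 330 mm long, top 62 mm above the bench; its inner face, looking to the rack's +x, lies at x = -27 mm. Origin: centre of the block's underside, on the pockets' line; z up.
- straightedge: Aluminium straightedge, 0.3 to 0.65 kg: flat blade 54 (x) by 300 (y) by 10 mm thick, with an upright grip rib mid-top, 14 mm (x) by 110 mm (y), from 10 to 34 mm above the underside. Starts flat on the bench, rib up. Same both ways round. Origin: centre of the blade's underside, z up, y along its length.
- piston_a: Loose steel brake-caliper piston, a plain bright upright cylinder, 38 mm diameter, 46 mm tall, with a dark disc on its top and a dark groove near the top. Origin: centre of its underside, z up its axis. It already stands in a pocket of the rack.
- piston_b: Loose steel brake-caliper piston, a plain bright upright cylinder, 38 mm diameter, 46 mm tall, with a dark disc on its top and a dark groove near the top. Origin: centre of its underside, z up its axis. It already stands in a pocket of the rack.
- piston_c: Loose steel brake-caliper piston, a plain bright upright cylinder, 38 mm diameter, 46 mm tall, with a dark disc on its top and a dark groove near the top. Origin: centre of its underside, z up its axis. A spare, standing on the bench beside the rack.
- piston_d: Loose steel brake-caliper piston, a plain bright upright cylinder, 38 mm diameter, 46 mm tall, with a dark disc on its top and a dark groove near the top. Origin: centre of its underside, z up its axis. A spare, standing on the bench beside the rack.
- small_piston: Bystander: a piston of another, smaller size, 28 mm diameter and 32 mm tall, standing on the bench. Does not belong in the rack. Origin: centre of its underside.
- spanner: Bystander: steel open-ended spanner, 170 mm long, lying on the bench.
- screwdriver: Bystander: screwdriver with black handle, 190 mm long, lying on the bench.
- bearing_ring: Bystander: steel bearing ring, 62 mm outside diameter, 34 mm bore, 18 mm high, lying on the bench. Origin: centre of its underside.
- spray_can: Bystander: white can, 66 mm diameter, 150 mm tall, standing. Origin: centre of its underside.
- grease_jar: Bystander: jar with black cap, 72 mm diameter, 80 mm tall, standing. Origin: centre of its underside.
- hammer: Bystander: hammer, 260 mm long, lying on the bench.
- pocket0 (a point): Centre of the floor of one pocket of the rack, at rack y = -120 mm, 8 mm above the rack's underside. The pocket is round, 42 mm across and 18 mm deep, open above; a piston in it stands 28 mm proud, its top 54 mm above the rack's underside.
- pocket1 (a point): Centre of the floor of one pocket of the rack, at rack y = -40 mm, 8 mm above the rack's underside. The pocket is round, 42 mm across and 18 mm deep, open above; a piston in it stands 28 mm proud, its top 54 mm above the rack's underside.
- pocket2 (a point): Centre of the floor of one pocket of the rack, at rack y = 40 mm, 8 mm above the rack's underside. The pocket is round, 42 mm across and 18 mm deep, open above; a piston in it stands 28 mm proud, its top 54 mm above the rack's underside.
- pocket3 (a point): Centre of the floor of one pocket of the rack, at rack y = 120 mm, 8 mm above the rack's underside. The pocket is round, 42 mm across and 18 mm deep, open above; a piston in it stands 28 mm proud, its top 54 mm above the rack's underside.
Not all that is in view belongs to the job. Leave any turquoise look-alike of the piston_d alone. What is shaped like the piston_b but yellow is not meant.

How it is judged:
By the outcome, as a careful person would: the job done as asked, in the order asked, and still so for the second after the job is handed in, with the robot touching nothing.
It also fails if it takes over 64 s, if anything falls off the work surface, if the arm or the gripper's body presses on something with over 40 N, if the wrist force passes 120 N, or if a joint passes its speed limit or range.

## Working session

There is one attempt and no reset: what is moved stays moved. The work goes in short steps, Python scripts to look and compute and a tool call to move; the robot and the scene stay as the last step left them, time stands still between calls to the robot, and variables do not carry over. Pictures are saved under pics/ and viewed, at most 12 in all, crops included, and the job is handed in when it is done.

Besides the shell and the picture viewer there is one more tool, called after "Request:" as a command line: name --argument value ..., lists and objects as JSON in quotes. apply_moves: Moves the arm, as the interface text tells. Its arguments: {"type":"object","properties":{"motion":{"type":"string"},"force":{"type":"number"}},"required":["motion"]}

```bash
mkdir -p pics; ls; cat > h.py <<'E'
import numpy as np, cv2, sys
from cell import robot
def save(n,img): cv2.imwrite(f'pics/{n}.png',img[...,::-1])
def f(p): return 210/np.tan(np.radians(p['fovy'])/2)
def RT(p,st=None):
    "camera->world R,c"
    if 'R' in p and p.get('hand_eye') is None: R=np.array(p['R']);return R.T,-R.T@np.array(p['t'])
    from scipy.spatial.transform import Rotation as Ro
    H=np.array(p['hand_eye']);Rt=Ro.from_euler('xyz',st['tool_rot']).as_matrix()
    return Rt@H[:3,:3],Rt@H[:3,3]+np.array(st['tool_pos'])
def pix2w(p,uv,z,st=None):
    R,c=RT(p,st);uv=np.atleast_2d(uv).astype(float)
    d=(uv-[p['cx'],p['cy']])/f(p);u=d.copy()
    for _ in range(20): u=d/(1+p['k1']*(u**2).sum(1,keepdims=True))
    r=np.c_[u,np.ones(len(u))]@R.T
    return c+r*((z-c[2])/r[:,2:])
def w2pix(p,X,st=None):
    R,c=RT(p,st);q=(np.atleast_2d(X)-c)@R;u=q[:,:2]/q[:,2:]
    u=u*(1+p['k1']*(u**2).sum(1,keepdims=True))
    return u*f(p)+[p['cx'],p['cy']]
E
python3 - <<'E'
from h import *
s=robot.observe();print(s)
p=robot.read_camera('top');save('top',p['img'])
print({k:v for k,v in p.items() if k!='img'})
for n in ['rack','straightedge','piston_a','small_piston','pocket0']:
    for d in robot.search_frame(n,p): print(n,np.round(d['centre'],3),round(d['score'],2),w2pix(p,d['centre']).round())
q=robot.read_camera('scene');save('scene',q['img'])
E
```

```text
pics
{'time': 0.0, 'qpos': array([ 1.19395472e+00,  3.42714940e-01,  1.52500616e+00, -7.99100481e-06,
        1.27541953e+00, -1.46020138e-01]), 'qvel': array([0.00011031, 0.00082883, 0.00152718, 0.00063824, 0.00051056,
       0.00045062]), 'joint_efforts': array([ 5.30632315e-04, -4.31222713e+01, -2.44233209e+01,  7.19577447e-02,
        5.54866449e-02, -5.80361939e-05]), 'tool_pos': array([0.11994681, 0.51069368, 0.2260528 ]), 'tool_rot': array([-3.14006004e+00, -2.17673194e-04,  2.91077335e+00]), 'contact_force': array([ 0.2790923 ,  0.19163297, -0.41912479]), 'torque': array([-0.02436509, -0.01924914,  0.03385824]), 'grip_force': 0.0, 'opening': 0.09180208658051417}
{'fovy': 53.85180849248418, 'cx': 279.38087849136735, 'cy': 215.5412375086938, 'k1': -0.087711213106499, 'R': array([[ 0.02246361, -0.99953376,  0.02067986],
       [-0.9849848 , -0.0256688 , -0.17072214],
       [ 0.17117337, -0.01653431, -0.98510217]]), 't': array([-0.03571881,  0.53809378,  1.23670435]), 'shot': 1}
rack [ 0.614 -0.009  0.029] 0.86 [[275. 193.]]
straightedge [0.448 0.042 0.007] 0.85 [[258. 245.]]
piston_a [ 0.634 -0.136  0.055] 0.72 [[316. 186.]]
piston_a [0.507 0.322 0.043] 0.7 [[168. 223.]]
piston_a [ 0.454 -0.334  0.032] 0.64 [[378. 245.]]
piston_a [0.605 0.29  0.046] 0.62 [[180. 192.]]
piston_a [0.596 0.36  0.046] 0.6 [[158. 195.]]
piston_a [ 0.721 -0.042  0.046] 0.45 [[287. 159.]]
small_piston [0.338 0.288 0.001] 0.48 [[179. 278.]]
pocket0 [ 0.613 -0.012  0.025] 0.89 [[277. 194.]]
pocket0 [0.508 0.319 0.043] 0.17 [[169. 223.]]
```

View pics/top.png

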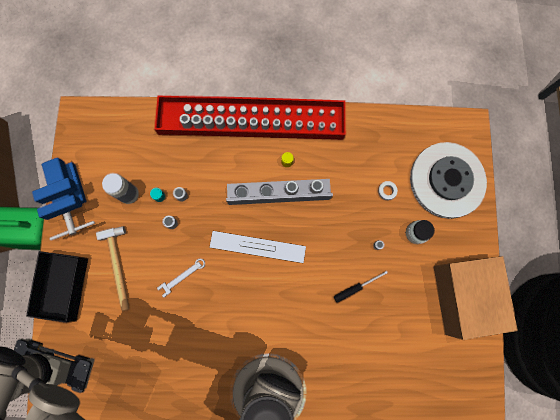

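View pics/scene.png

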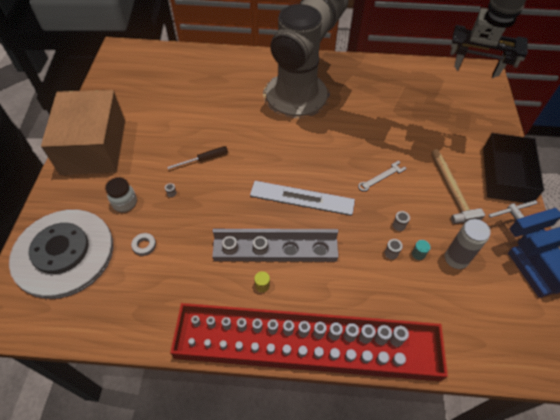

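```bash
python3 - <<'E'
from h import *
p=robot.read_camera('top')
save('crop',cv2.resize(p['img'][145:270,130:350],None,fx=3.6,fy=3.6,interpolation=cv2.INTER_CUBIC))
px=np.array([[242,190.5],[266,189.5],[291,187],[317,185.5]])
print(np.c_[pix2w(p,px[:2],.026),].round(3),pix2w(p,px[2:],.054).round(3))
for n in ['straightedge','rack']:
    m=robot.trace(n,p)[0]['pixels'].astype(np.uint8)
    c=max(cv2.findContours(m,0,1)[0],key=cv2.contourArea)
    b=cv2.boxPoints(cv2.minAreaRect(c));w=pix2w(p,b,.01 if n[0]=='s' else .03)
    e=np.diff(w,axis=0);L=max(e,key=np.linalg.norm)
    print(n,b.round(1).tolist(),w.mean(0).round(4),np.linalg.norm(e,axis=1).round(3),'yaw-of-length',np.degrees(np.arctan2(L[1],L[0])).round(1))
E
```

```text
[[0.62  0.098 0.026]
 [0.626 0.022 0.026]] [[ 0.629 -0.057  0.054]
 [ 0.636 -0.138  0.054]]
straightedge [[209.3000030517578, 247.3000030517578], [212.1999969482422, 230.1999969482422], [305.70001220703125, 246.0], [302.79998779296875, 263.1000061035156]] [0.4439 0.0438 0.01  ] [0.055 0.3   0.055] yaw-of-length -98.2
rack [[225.10000610351562, 182.89999389648438], [331.1000061035156, 177.10000610351562], [332.29998779296875, 199.10000610351562], [226.3000030517578, 204.8000030517578]] [ 0.6213 -0.0196  0.03  ] [0.34  0.072 0.337] yaw-of-length -85.2
```

View pics/crop.png

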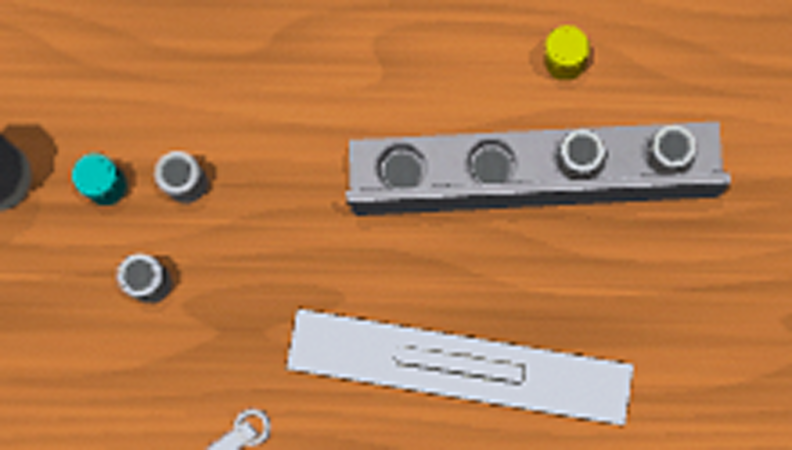

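Spares: (179,194) and (169,221) px are plain steel with a dark disc, so they fit. The look-alikes at (157,194), turquoise, and (288,158), yellow, are excluded, and the small piston is at (379,245). The empty pockets are (242,190) and (266,189), on the rack's +y side.

Request:
apply_moves --motion "100 -4.7 -1.2 -0.7 0 0 0;100 -4.7 -1.2 -0.7 0 0 0;100 -4.7 -1.2 -0.7 0 0 0;100 -4.7 -1.2 -0.7 0 0 0;100 -4.7 -1.2 -0.7 0 0 0;100 -4.7 -1.2 -0.7 0 0 0;100 -4.7 -1.2 -0.7 0 0 0;100 -4.7 -1.2 -0.7 0 0 0;100 -4.7 -1.2 -0.7 0 0 0;100 -4.7 -1.2 -0.7 0 0 0;62 0 0 0 0 0 -0.115;62 0 0 0 0 0 -0.115;62 0 0 0 0 0 0"

```text
time: 2.12
tool_pos: [0.5502, 0.2866, 0.2966]
tool_rot: [-3.142, -0.0, 3.14]
contact_force: [0.1, 0.1, -0.1]
opening: 0.0664
grip_force: 0.0
```

```bash
cat >> h.py <<'E'
def circ(p,st,xyz,r):
    "refine a dark-disc/bright-top outline near predicted xyz: returns search_frame hits only"
def go(tgt,yaw,st=None):
    "print tool-axes shift (cm) and turn to reach world tgt,yaw"
    from scipy.spatial.transform import Rotation as Ro
    st=st or robot.observe();R=Ro.from_euler('xyz',st['tool_rot']).as_matrix()
    d=R.T@(np.array(tgt)-st['tool_pos'])*100
    Rg=Ro.from_euler('xyz',[np.pi,0,yaw])
    print('shift cm',d.round(2),'turn',(Ro.from_matrix(R).inv()*Rg).as_rotvec().round(3))
E
python3 - <<'E'
from h import *
s=robot.observe();print(s['tool_pos'],s['tool_rot'],s['time'],s['opening'])
p=robot.read_camera('wrist');save('w1',p['img']);print(np.array(p['hand_eye']).round(3).tolist(),p['fovy'])
for d in robot.search_frame('piston_c',p):
    if d['score']>.3: print(np.round(d['centre'],4),round(d['score'],2),w2pix(p,d['centre'],s).round())
for d in robot.trace('piston_c',p):
    m=d['pixels'].astype(np.uint8);x,y,w,h=cv2.boundingRect(m);print(round(d['score'],2),x,y,w,h)
E
```

```text
[0.55023517 0.28663677 0.2965606 ] [-3.14158559e+00 -2.64443034e-04  3.13953443e+00] 2.125 0.06642832991226387
[[0.0, -0.955, -0.296, 0.081], [1.0, 0.0, 0.0, 0.001], [-0.0, -0.296, 0.955, -0.159], [0.0, 0.0, 0.0, 1.0]] 66.06675554176883
[ 0.6292 -0.0452  0.0534] 0.79 [[ 43. 237.]]
[0.5964 0.3624 0.0451] 0.74 [[338. 212.]]
[0.5058 0.3244 0.0508] 0.63 [[312. 143.]]
[ 0.6353 -0.1218  0.0373] 0.62 [[  4. 236.]]
[0.5967 0.3015 0.0474] 0.57 [[292. 213.]]
[0.4444 0.0577 0.0092] 0.5 [[110.  96.]]
0.86 293 131 33 32
0.61 325 192 32 35
0.59 274 194 29 36
0.57 23 219 41 32
```

View pics/w1.png

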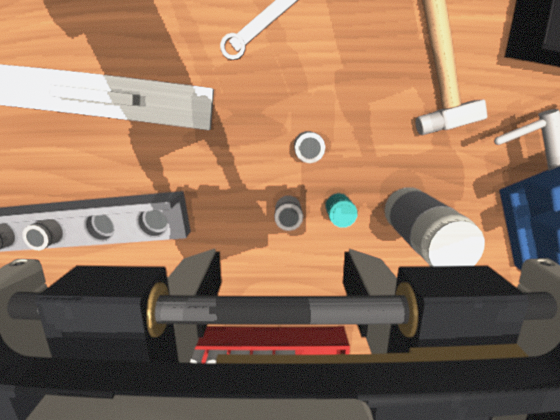

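```bash
cat >> h.py <<'E'
def fitc(p,st,xy,z,rs,span=.012):
    "centre of a dark disc in a bright ring at height z: maximise the inside-outside contrast"
    from scipy.optimize import minimize
    g=cv2.GaussianBlur(cv2.cvtColor(p['img'],cv2.COLOR_RGB2GRAY),(0,0),.7).astype(np.float32)
    a=np.linspace(0,2*np.pi,72,endpoint=False);u=np.c_[np.cos(a),np.sin(a),0*a]
    def s(x,y,r):
        v=[]
        for rr in (r+.0015,r-.0015):
            q=w2pix(p,[x,y,z]+u*rr,st).astype(np.float32)
            v.append(cv2.remap(g,q[:,0].copy(),q[:,1].copy(),1).ravel())
        d=v[0]-v[1];return np.clip(d,-20,60).mean()
    G=[(s(xy[0]+i,xy[1]+j,r),xy[0]+i,xy[1]+j,r) for r in rs for i in np.arange(-span,span+1e-6,.001) for j in np.arange(-span,span+1e-6,.001)]
    b=max(G);o=minimize(lambda v:-s(v[0]/1e3,v[1]/1e3,b[3]),np.array(b[1:3])*1e3,method='Nelder-Mead',options=dict(initial_simplex=np.array(b[1:3])*1e3+[[0,0],[.7,0],[0,.7]]))
    return o.x/1e3,b[3],-o.fun
E
python3 - <<'E'
from h import *
s=robot.observe();p=robot.read_camera('wrist')
px=[(310,147),(288,213),(102,224),(154,219),(37,236)]
for q,z,rs in zip(px,[.046,.046,.026,.026,.054],[[.012,.0135,.015]]*2+[[.021]]*2+[[.012,.0135,.015]]):
    w=pix2w(p,q,z,s)[0];print(q,w.round(4),fitc(p,s,w[:2],z,rs))
t=robot.read_camera('top')
for q,z,rs in zip([(169,221),(179.5,193),(291,187),(317,185.5),(242,190.5),(266,189.5)],[.046]*2+[.054]*2+[.026]*2,[[.012,.0135,.015]]*4+[[.021]]*2):
    w=pix2w(t,q,z)[0];print('top',q,w.round(4),fitc(t,None,w[:2],z,rs))
E
```

```text
(310, 147) [0.5107 0.3233 0.046 ] (array([0.51173717, 0.3233123 ]), 0.0135, np.float64(60.0))
(288, 213) [0.5973 0.296  0.046 ] (array([0.60301079, 0.29578454]), 0.0135, np.float64(58.74467086791992))
(102, 224) [0.6196 0.0288 0.026 ] (array([0.6242277 , 0.02402927]), 0.021, np.float64(50.34800720214844))
(154, 219) [0.6121 0.1067 0.026 ] (array([0.61774315, 0.10300881]), 0.021, np.float64(38.72067642211914))
(37, 236) [ 0.6277 -0.0532  0.054 ] (array([ 0.63067483, -0.05722833]), 0.0135, np.float64(60.0))
top (169, 221) [0.5128 0.3192 0.046 ] (array([0.51291235, 0.32509176]), 0.015, np.float64(25.77920150756836))
top (179.5, 193) [0.6025 0.2922 0.046 ] (array([0.60120558, 0.27979459]), 0.015, np.float64(6.464192867279053))
top (291, 187) [ 0.629  -0.0568  0.054 ] (array([ 0.6315267 , -0.05765006]), 0.012, np.float64(45.54653549194336))
top (317, 185.5) [ 0.6362 -0.1383  0.054 ] (array([ 0.63788666, -0.13770186]), 0.012, np.float64(42.33079528808594))
top (242, 190.5) [0.6202 0.0979 0.026 ] (array([0.61961947, 0.10134186]), 0.021, np.float64(27.69384765625))
top (266, 189.5) [0.6255 0.0215 0.026 ] (array([0.62600625, 0.02196094]), 0.021, np.float64(30.94901466369629))
```

Request:
apply_moves --motion "62 1.27 1.23 4.87 0 0 0;62 1.27 1.23 4.87 0 0 0;62 1.27 1.23 4.87 0 0 0;62 0 0 0 0 0 0"

```text
time: 2.88
tool_pos: [0.5092, 0.3234, 0.1474]
tool_rot: [-3.138, -0.007, -3.141]
contact_force: [0.2, -0.2, 0.4]
opening: 0.057
grip_force: 0.0
```

```bash
python3 - <<'E'
from h import *
s=robot.observe();p=robot.read_camera('wrist')
b=fitc(p,s,[.512,.3233],.046,[.012,.013,.014,.015]);print(b,s['opening'],s['tool_pos'])
print(fitc(p,s,[.603,.296],.046,[.012,.013,.014,.015]))
go([*b[0],.021],np.pi)
E
```

```text
(array([0.512 , 0.3223]), 0.014, np.float64(60.0)) 0.05698363858973473 [0.50921121 0.32342553 0.14737305]
(array([0.60320664, 0.30743646]), 0.015, np.float64(18.92995834350586))
shift cm [-0.06 -0.13 12.94] turn [-0.001 -0.002 -0.   ]
```

Request:
apply_moves --motion "62 -0.06 -0.1 4.5 0 0 0;62 0 0 4.5 0 0 0;62 0 0 2.9 0 0 0;62 0 0 1.0 0 0 0;62 0 0 0 0 0 0;20 0 0 0 0 0 0;20 0 0 0 0 0 0;20 0 0 0 0 0 0;20 0 0 0 0 0 0" --force 25

```text
time: 4.05
tool_pos: [0.5134, 0.3229, 0.0229]
tool_rot: [3.141, 0.002, 3.141]
contact_force: [-0.6, -0.8, 6.9]
opening: 0.0378
grip_force: 25.0
```

Request:
apply_moves --motion "20 0 0 -2 0 0 0;20 0 0 -4.3 0 0 0;20 -2.6 -3.6 -1.6 0 0 0;20 -2.6 -3.6 -1.6 0 0 0;20 -2.6 -3.6 -1.6 0 0 0;20 -2.6 -3.6 -1.6 0 0 0;20 0 0 0 0 0 -0.08;20 0 0 0 0 0 0"

```text
time: 5.05
tool_pos: [0.6164, 0.1782, 0.1483]
tool_rot: [3.141, -0.001, -3.064]
contact_force: [-0.0, 0.3, -2.2]
opening: 0.0376
grip_force: 25.0
```

```bash
sed -i 's/-20,60)/-20,150)/' h.py; python3 - <<'E'
from h import *
s=robot.observe();p=robot.read_camera('wrist');save('w2',p['img']);print(s['tool_pos'],s['tool_rot'],s['opening'],s['grip_force'],s['contact_force'])
R=[.012,.013,.014,.015]
for n,xy,z,rs in [('p3',[.618,.1025],.026,[.021]),('p2',[.625,.023],.026,[.021]),('p1',[.631,-.0573],.054,R),('p0',[.6375,-.137],.054,R)]:
    print(n,fitc(p,s,xy,z,rs),w2pix(p,[*xy,z],s).round())
E
```

```text
[0.61643153 0.17816457 0.14828881] [ 3.14138943e+00 -8.43088479e-04 -3.06390201e+00] 0.03760718997486368 24.99924749135971 [-0.0244199   0.3155819  -2.19689335]
p3 (array([0.6164658, 0.1028712]), 0.021, np.float64(54.17891311645508)) [[197. 201.]]
p2 (array([0.62277489, 0.02392513]), 0.021, np.float64(61.78812789916992)) [[112. 202.]]
p1 (array([ 0.63036688, -0.05731895]), 0.013, np.float64(64.96456146240234)) [[  8. 211.]]
p0 (array([ 0.6495, -0.125 ]), 0.015, np.float64(0.0)) [[-68. 211.]]
```

View pics/w2.png

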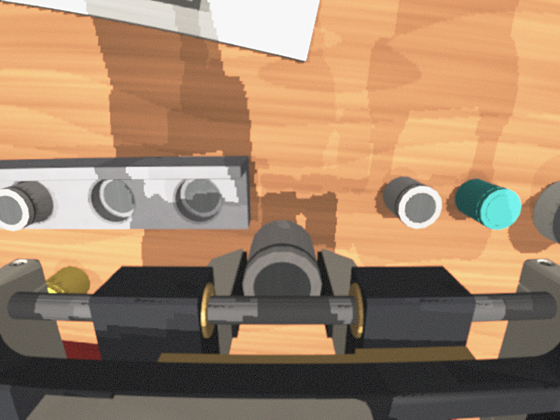

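```bash
sed -i 's/-20,150)/-20,clip)/;s/span=.012)/span=.012,clip=150)/' h.py; python3 - <<'E'
from h import *
s=robot.observe();p=robot.read_camera('wrist')
for c in (30,60):
    print(fitc(p,s,[.617,.103],.026,[.021],.006,c),fitc(p,s,[.6235,.024],.026,[.021],.006,c))
top=s['tool_pos'][2]+.0231
h=fitc(p,s,s['tool_pos'][:2],top,[.012,.013,.014,.015]);print('held',h,h[0]-s['tool_pos'][:2])
go([.617,.103,.06],np.pi+.081)
E
```

```text
(array([0.61717031, 0.10156561]), 0.021, np.float64(26.54782485961914)) (array([0.62181531, 0.02450574]), 0.021, np.float64(22.69280242919922))
(array([0.61668345, 0.10278213]), 0.021, np.float64(44.91079330444336)) (array([0.62217966, 0.02421658]), 0.021, np.float64(39.70924377441406))
held (array([0.61493035, 0.17927279]), 0.014, np.float64(44.29653549194336)) [-0.00117477  0.00059105]
shift cm [ 0.48 -7.59  8.82] turn [ 0.    -0.001 -0.003]
```

Request:
apply_moves --motion "20 0.18 -3.85 2.2 0 0 0;20 0.18 -3.8 2.2 0 0 0;20 0 0 4.4 0 0 0;20 0 0 0 0 0 0;20 0 0 0.6 0 0 0;20 0 0 0.5 0 0 0;20 0 0 0.5 0 0 0;20 0 0 0 0 0 0"

```text
time: 6.15
tool_pos: [0.6189, 0.1023, 0.0446]
tool_rot: [3.142, -0.0, -3.062]
contact_force: [0.3, -0.4, -1.0]
opening: 0.0372
grip_force: 25.0
```

Request:
apply_moves --motion "20 0 0 0.6 0 0 0;20 0 0 0.5 0 0 0;20 0 0 0.2 0 0 0;20 0 0 0 0 0 0"

```text
time: 6.65
tool_pos: [0.619, 0.102, 0.0314]
tool_rot: [3.142, -0.0, -3.062]
contact_force: [-0.1, 0.4, -2.0]
opening: 0.0371
grip_force: 25.0
```

Request:
apply_moves --motion "20 0 0 0.1 0 0 0;56 0 0 0 0 0 0;56 0 0 0 0 0 0;56 0 0 -2 0 0 0;56 0 0 -5 0 0 0;62 0 4.87 -1.25 0 0 0;62 0 4.87 -1.25 0 0 0;62 0 4.87 -1.25 0 0 0;62 0 4.87 -1.25 0 0 0;62 0 0 0 0 0 0.16;62 0 0 0 0 0 0.16;62 0 0 0 0 0 0.16;62 0 0 0 0 0 0.16;62 0 0 0 0 0 0.16;62 0 0 0 0 0 0"

```text
time: 8.52
tool_pos: [0.6037, 0.2963, 0.1507]
tool_rot: [3.141, 0.0, 2.422]
contact_force: [0.7, -0.7, 0.3]
opening: 0.057
grip_force: 0.0
```

```bash
python3 - <<'E'
from h import *
s=robot.observe();p=robot.read_camera('wrist');save('w3',p['img'])
b=fitc(p,s,[.603,.296],.046,[.012,.013,.014,.015]);print(b,s['opening'],s['tool_pos'],s['tool_rot'],w2pix(p,[*b[0],.046],s))
go([*b[0],.021],s['tool_rot'][2])
E
```

```text
(array([0.60319379, 0.29592775]), 0.013, np.float64(100.03933715820312)) 0.05701580204258968 [0.60365931 0.29628529 0.15069877] [3.14138303e+00 4.96331049e-05 2.42227788e+00] [[280.88782413 211.62324082]]
shift cm [ 1.000e-02 -6.000e-02  1.297e+01] turn [0.    0.    0.002]
```

View pics/w3.png

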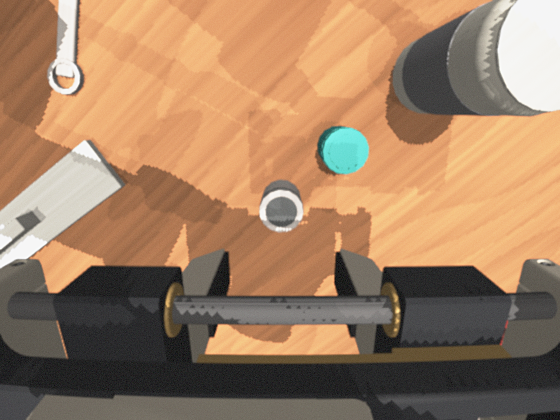

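Request:
apply_moves --motion "62 0 -0.05 4.5 0 0 0;62 0 0 4.5 0 0 0;62 0 0 2.9 0 0 0;62 0 0 1.0 0 0 0;62 0 0 0 0 0 0;20 0 0 0 0 0 0;20 0 0 0 0 0 0;20 0 0 0 0 0 0;20 0 0 0 0 0 0;20 0 0 0 0 0 0;20 0 0 -2 0 0 0;20 0 0 -5 0 0 0;20 0 0 -5 0 0 0;20 0 0 0 0 0 0"

```text
time: 10.32
tool_pos: [0.6058, 0.2969, 0.148]
tool_rot: [3.132, 0.005, 2.421]
contact_force: [0.0, -0.6, -3.2]
opening: 0.0372
grip_force: 25.0
```

Request:
apply_moves --motion "20 0 0 0 0 0 -0.16;20 0 0 0 0 0 -0.16;20 0 0 0 0 0 -0.16;20 0 0 0 0 0 -0.16;20 0 0 0 0 0 -0.16;20 0.07 -4.9 0 0 0 0;20 0.07 -4.9 0 0 0 0;20 0.07 -4.9 0 0 0 0;20 0.07 -4.9 0 0 0 0;20 0 0 0 0 0 0;20 0 0 0 0 0 0"

```text
time: 11.7
tool_pos: [0.6156, 0.1006, 0.1411]
tool_rot: [3.141, -0.001, -3.063]
contact_force: [-0.7, 0.1, -1.4]
opening: 0.0371
grip_force: 25.0
```

```bash
python3 - <<'E'
from h import *
s=robot.observe();p=robot.read_camera('wrist');save('w4',p['img']);print(s['tool_pos'],s['tool_rot'])
R=[.012,.013,.014,.015]
for n,xy,z,rs in [('p2',[.623,.024],.026,[.021]),('p1',[.631,-.0573],.054,R),('held',s['tool_pos'][:2],s['tool_pos'][2]+.024,R)]:
    print(n,[fitc(p,s,xy,z,rs,.008,c) for c in (150,50)],w2pix(p,[*xy,z],s).round())
go([.6235,.0238,.06],np.pi+.081)
E
```

```text
[0.61557515 0.10060506 0.14113899] [ 3.14089142e+00 -1.18764388e-03 -3.06295416e+00]
p2 [(array([0.62314543, 0.02294627]), 0.021, np.float64(47.2994384765625)), (array([0.623491  , 0.02305682]), 0.021, np.float64(39.68111038208008))] [[194. 209.]]
p1 [(array([ 0.63029196, -0.05739112]), 0.013, np.float64(98.6865234375)), (array([ 0.631 , -0.0573]), 0.013, np.float64(50.0))] [[ 88. 221.]]
held [(array([0.61378619, 0.10147617]), 0.013, np.float64(44.14080047607422)), (array([0.6132554 , 0.10146284]), 0.013, np.float64(34.70481872558594))] [[280. 291.]]
shift cm [-0.18 -7.78  8.12] turn [ 0.001 -0.001 -0.001]
```

View pics/w4.png

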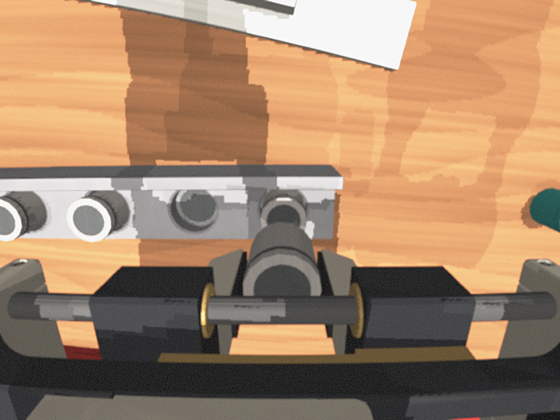

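Request:
apply_moves --motion "20 -0.15 -3.9 0.5 0 0 0;20 -0.15 -3.92 0.5 0 0 0;20 0 0 4 0 0 0;20 0 0 3.1 0 0 0;20 0 0 0 0 0 0;20 0 0 0.6 0 0 0;20 0 0 0.5 0 0 0;20 0 0 0.5 0 0 0;20 0 0 0 0 0 0"

```text
time: 12.88
tool_pos: [0.6251, 0.0226, 0.0445]
tool_rot: [3.141, -0.0, -3.062]
contact_force: [-0.7, -0.6, -2.1]
opening: 0.0373
grip_force: 25.0
```

Request:
apply_moves --motion "20 0 0 0.6 0 0 0;20 0 0 0.5 0 0 0;20 0 0 0.2 0 0 0;20 0 0 0 0 0 0"

```text
time: 13.38
tool_pos: [0.6252, 0.0226, 0.0314]
tool_rot: [3.141, -0.0, -3.062]
contact_force: [-0.1, -0.3, -3.0]
opening: 0.0374
grip_force: 25.0
```

Request:
apply_moves --motion "20 0 0 0.12 0 0 0;56 0 0 0 0 0 0;56 0 0 0 0 0 0;56 0 0 -2 0 0 0;56 0 0 -5 0 0 0;56 3.8 0.8 -3 0 0 0;56 3.8 0.8 -3 0 0 0;56 3.8 0.8 -3 0 0 0;56 3.8 0.9 -3 0 0 0;45 0 0 0 0 0 0"

```text
time: 14.62
tool_pos: [0.4705, 0.0438, 0.223]
tool_rot: [-3.141, 0.005, -3.062]
contact_force: [0.3, -1.0, -0.4]
opening: 0.0453
grip_force: 0.0
```

```bash
python3 - <<'E'
from h import *
s=robot.observe();p=robot.read_camera('wrist');print(s['tool_pos'],s['tool_rot'],s['time'])
img=p['img'].copy()
R=[.012,.013,.014,.015]
for xy in [(.617,.103),(.6235,.0235),(.631,-.057),(.6375,-.137)]:
    if (lambda q:0<q[0]<560 and 0<q[1]<420)(w2pix(p,[*xy,.054],s)[0]): print('piston',fitc(p,s,xy,.054,R,.006))
for d in robot.trace('straightedge',p)[:1]:
    m=d['pixels'].astype(np.uint8);c=max(cv2.findContours(m,0,1)[0],key=cv2.contourArea)[:,0]
    k=(c[:,0]>4)&(c[:,0]<555)&(c[:,1]>4)
    w=pix2w(p,c[k],.01,s)[:,:2].astype(np.float32)
    r=cv2.minAreaRect(w*1000);print(d['score'],r)
    cv2.drawContours(img,[c[:,None]],-1,(255,0,0),1)
t=robot.read_camera('top')
m=robot.trace('straightedge',t)[0]['pixels'].astype(np.uint8)
c=max(cv2.findContours(m,0,1)[0],key=cv2.contourArea)[:,0]
print('top',cv2.minAreaRect(pix2w(t,c,.01)[:,:2].astype(np.float32)*1000))
save('w5',img)
E
```

```text
[0.47046403 0.04381503 0.22299369] [-3.14103215  0.00477671 -3.06178157] 14.625
piston (array([0.61881543, 0.10526687]), 0.012, np.float64(35.39028549194336))
piston (array([0.62666992, 0.02347088]), 0.012, np.float64(32.28434371948242))
piston (array([ 0.62679422, -0.06317406]), 0.015, np.float64(3.4991183280944824))
piston (array([ 0.63760259, -0.14048017]), 0.012, np.float64(0.7166612148284912))
0.89 ((443.3326416015625, 44.71356201171875), (300.0965576171875, 55.1568489074707), 81.96370697021484)
top ((450.25262451171875, 87.9214096069336), (140.8209228515625, 52.52497482299805), 84.32445526123047)
```

View pics/w5.png

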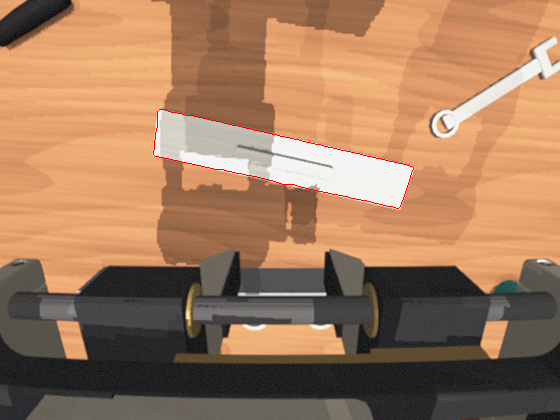

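Request:
apply_moves --motion "45 2.7 0.3 2 0 0 0;45 0 0 1.2 0 0 0.179;45 0 0 1.2 0 0 0.179;45 0 0 1.2 0 0 0.179;45 0 0 1.2 0 0 0.179;45 0 0 1.2 0 0 0.179;45 0 0 1.2 0 0 0.179;45 0 0 1.2 0 0 0.179;45 0 0 1.2 0 0 0.179;45 0 0 1.2 0 0 0.179;45 0 0 1.2 0 0 0.179;45 0 0 0 0 0 0;45 0 0 0 0 0 0"

```text
time: 16.45
tool_pos: [0.4442, 0.0442, 0.0801]
tool_rot: [-3.141, -0.0, 1.434]
contact_force: [-0.5, 0.0, -0.3]
opening: 0.0414
grip_force: 0.0
```

```bash
python3 - <<'E'
from h import *
go([.4433,.0447,.0125],np.pi/2-.1403)
print(robot.observe()['tool_pos'])
E
```

```text
shift cm [ 0.04 -0.09  6.76] turn [-0.001 -0.     0.004]
[0.44420395 0.04419358 0.08010369]
```

Request:
apply_moves --motion "45 0 -0.09 3.5 0 0 0.003;45 0 0 2.4 0 0 0;45 0 0 0.7 0 0 0;45 0 0 0 0 0 0;5 0 0 0 0 0 0;5 0 0 0 0 0 0;5 0 0 0 0 0 0;5 0 0 0 0 0 0;5 0 0 0 0 0 0" --force 40

```text
time: 17.58
tool_pos: [0.4436, 0.0444, 0.0149]
tool_rot: [3.14, -0.0, 1.428]
contact_force: [1.6, 0.1, 5.8]
opening: 0.0135
grip_force: 40.0
```

Request:
apply_moves --motion "5 0 0 -1 0 0 0;5 0 0 -3 0 0 0;5 0 0 -4.5 0 0 0;5 0 0 -4.5 0 0 0;5 0 0 0 0 0 0"

```text
time: 18.2
tool_pos: [0.4444, 0.0444, 0.1471]
tool_rot: [3.136, -0.001, 1.428]
contact_force: [-0.7, 0.2, -4.9]
opening: 0.0136
grip_force: 40.0
```

```bash
python3 - <<'E'
from h import *
p=robot.read_camera('wrist');s0=robot.observe();print(s0['tool_pos'],s0['tool_rot'],s0['contact_force'],s0['opening'])
o=np.array([.627,-.017]);a=.081;ex=np.array([np.cos(a),np.sin(a)]);ey=np.array([-np.sin(a),np.cos(a)])
for n,P,r in [('w4',[.61557515,.10060506,.14113899],[3.14089142,-.00118764388,-3.06295416]),('w2',[.61643153,.17816457,.14828881],[3.14138943,-.000843088,-3.06390201])]:
    g=cv2.imread(f'pics/{n}.png',0).astype(np.float32);s=dict(tool_pos=np.array(P),tool_rot=r)
    xs=np.arange(-.050,-.015,.0005)
    pts=[]
    for y in np.arange(-.12,.165,.02):
        acc=[]
        for dy in np.arange(-.004,.0041,.001):
            q=w2pix(p,np.c_[o+xs[:,None]*ex+(y+dy)*ey,0*xs+.062],s).astype(np.float32)
            if q.min()<1: continue
            acc.append(cv2.remap(g,q[:,0].copy(),q[:,1].copy(),1).ravel())
        if not acc: continue
        d=np.gradient(cv2.GaussianBlur(np.mean(acc,0).reshape(1,-1),(0,0),1.5).ravel())
        up=xs[np.argmax(d)];lo=xs>up+.004
        dn=xs[lo][np.argmin(d[lo])] if lo.any() else 0
        print(n,round(y,2),'outer',round(up*1e3,1),d.max().round(1),'inner',round(dn*1e3,1),d[lo].min().round(1) if lo.any() else '')
E
```

```text
[0.44295755 0.04444985 0.14501171] [ 3.14004442e+00 -2.28959070e-04  1.42779325e+00] [-0.20054098 -0.31328741 -6.54481241] 0.013654359878782598
w4 -0.1 outer -37.5 28.2 inner -27.5 -22.3
w4 -0.08 outer -37.0 30.4 inner -27.5 -14.7
w4 -0.06 outer -37.0 28.3 inner -28.5 -2.5
w4 -0.04 outer -37.0 28.6 inner -23.0 -6.4
w4 -0.02 outer -37.0 30.9 inner -27.5 -24.5
w4 0.0 outer -37.0 15.9 inner -20.0 -2.3
w4 0.02 outer -37.0 27.7 inner -22.0 -8.3
w4 0.04 outer -37.0 27.0 inner -18.5 -10.9
w4 0.06 outer -37.0 27.6 inner -23.5 -12.4
w4 0.08 outer -37.0 27.6 inner -17.0 -17.4
w4 0.1 outer -37.0 11.3 inner -29.0 -6.6
w4 0.12 outer -37.0 28.5 inner -18.5 -19.5
w4 0.14 outer -37.0 27.8 inner -17.0 -19.3
w4 0.16 outer -37.0 20.6 inner -27.5 -10.0
w2 -0.02 outer -37.0 27.4 inner -27.0 -20.3
w2 0.0 outer -37.5 27.8 inner -25.0 -8.2
w2 0.02 outer -37.0 30.8 inner -28.5 -1.9
w2 0.04 outer -37.0 28.7 inner -20.0 -5.3
w2 0.06 outer -37.0 16.9 inner -24.5 -6.0
w2 0.08 outer -37.0 32.8 inner -27.5 -14.0
w2 0.1 outer -37.0 29.6 inner -28.5 -1.9
w2 0.12 outer -37.0 28.9 inner -27.5 -9.3
w2 0.14 outer -37.0 27.7 inner -16.5 -8.3
w2 0.16 outer -37.0 9.5 inner -23.0 -0.5
```

Request:
apply_moves --motion "5 0 0 0 0 0 -0.112;5 0 0 0 0 0 -0.112;5 -1.9 4.52 0 0 0 0;5 -1.9 4.52 0 0 0 0;5 -1.9 4.52 0 0 0 0;5 -1.9 4.52 0 0 0 0;5 0 0 1.8 0 0 0;5 0 0 1.8 0 0 0;5 0 0 1.6 0 0 0;5 0 0 0 0 0 0;5 0 0 0 0 0 0"

```text
time: 19.62
tool_pos: [0.6295, -0.0167, 0.0925]
tool_rot: [3.141, -0.0, 1.652]
contact_force: [1.1, 0.6, -4.1]
opening: 0.0134
grip_force: 40.0
```

```bash
python3 - <<'E'
from h import *
a=.081;s=robot.observe();print(s['tool_pos'],s['tool_rot'],s['contact_force'],s['torque'])
go([.627+.0015*np.cos(a),-.017+.0015*np.sin(a),.071],np.pi/2+a)
p=robot.read_camera('wrist');save('w6',p['img'])
E
```

```text
[ 0.62951205 -0.01668307  0.09252871] [ 3.14136727e+00 -1.99665560e-05  1.65187194e+00] [ 1.08743276  0.56650757 -4.1196818 ] [-0.05315146 -0.05122308  0.02876224]
shift cm [-0.01 -0.1   2.15] turn [ 0. -0.  0.]
```

View pics/w6.png

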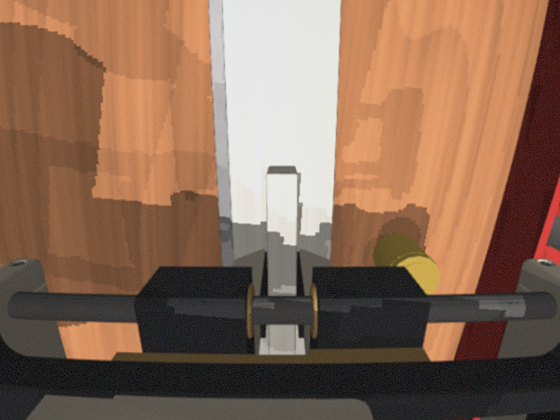

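Request:
apply_moves --motion "5 0 0 1 0 0 0;5 0 0 0.7 0 0 0;5 0 0 0.3 0 0 0;5 0 0 0.1 0 0 0;5 0 0 0 0 0 0"

```text
time: 20.3
tool_pos: [0.6295, -0.0167, 0.0715]
tool_rot: [3.141, 0.0, 1.652]
contact_force: [0.7, -0.5, -5.6]
opening: 0.0138
grip_force: 40.0
```

Request:
apply_moves --motion "5 0 0 0.07 0 0 0;5 0 0 0.07 0 0 0;5 0 0 0.06 0 0 0;5 0 0 0 0 0 0"

```text
time: 20.8
tool_pos: [0.6293, -0.0167, 0.0694]
tool_rot: [-3.142, -0.0, 1.652]
contact_force: [0.3, -0.0, -5.8]
opening: 0.0134
grip_force: 40.0
```

Request:
apply_moves --motion "5 0 -0.08 0 0 0 0;5 0 -0.06 0 0 0 0;5 0 -0.06 0 0 0 0;5 0 0 0 0 0 0"

```text
time: 21.3
tool_pos: [0.6275, -0.0169, 0.0695]
tool_rot: [3.141, -0.0, 1.652]
contact_force: [-0.2, -0.4, -5.7]
opening: 0.0135
grip_force: 40.0
```

Request:
apply_moves --motion "5 0 -0.05 0 0 0 0;5 0 -0.04 0 0 0 0;5 0 0 0 0 0 0"

```text
time: 21.68
tool_pos: [0.6274, -0.0169, 0.0696]
tool_rot: [3.139, 0.0, 1.652]
contact_force: [5.0, 1.5, -6.4]
opening: 0.0138
grip_force: 40.0
```

Request:
apply_moves --motion "5 0 0 0.05 0 0 0;5 0 0 0.05 0 0 0;5 0 0 0 0 0 0"

```text
time: 22.05
tool_pos: [0.6275, -0.0169, 0.0692]
tool_rot: [3.139, 0.0, 1.652]
contact_force: [6.2, 1.1, -2.1]
opening: 0.0138
grip_force: 40.0
```

```bash
python3 - <<'E'
from h import *
s=robot.observe();print(s['tool_pos'],s['tool_rot'],s['contact_force'],s['torque'])
E
```

```text
[ 0.627505   -0.01693816  0.06923479] [3.13889385e+00 3.26805814e-04 1.65183967e+00] [ 6.15690088  1.1337307  -2.14826463] [ 0.09223265 -0.88283624 -0.00411951]
```

Request:
apply_moves --motion "5 0 0 0.05 0 0 0;5 0 0 0.03 0 0 0;5 0 0 0 0 0 0"

```text
time: 22.42
tool_pos: [0.6275, -0.017, 0.0689]
tool_rot: [3.139, 0.0, 1.652]
contact_force: [3.8, 1.4, 5.5]
opening: 0.0136
grip_force: 40.0
```

Request:
apply_moves --motion "5 0 0 0 0 0 0;5 0 0 0 0 0 0;20 0 0 0 0 0 0;35 0 0 0 0 0 0;35 0 0 0 0 0 0" --force 4

```text
time: 23.05
tool_pos: [0.6255, -0.017, 0.0669]
tool_rot: [-3.139, -0.0, 1.652]
contact_force: [-0.4, 0.7, 0.3]
opening: 0.0311
grip_force: 0.0
```

Released. Next I go up and back, then check.

Request:
apply_moves --motion "35 0 0.15 -1 0 0 0;35 0 0 -3 0 0 0;35 0 0 -5 0 0 0;35 0 0 -5 0 0 0;35 -5 0 -3 0 0 0;35 -5 0 -3 0 0 0;35 -5 0 0 0 0 0;35 -5 0 0 0 0 0;35 0 0 0 0 0 0;35 0 0 0 0 0 0"

```text
time: 24.3
tool_pos: [0.644, -0.2157, 0.2677]
tool_rot: [-3.141, -0.001, 1.652]
contact_force: [-0.2, -0.4, 0.4]
opening: 0.032
grip_force: 0.0
```

```bash
python3 - <<'E'
from h import *
s=robot.observe();print(s['tool_pos'],s['tool_rot'],s['time'])
p=robot.read_camera('wrist')
q=robot.read_camera('scene');t=robot.read_camera('top')
a=cv2.resize(p['img'],(400,300));b=cv2.resize(q['img'][190:300,190:360],(400,259),interpolation=cv2.INTER_CUBIC)
c=cv2.resize(t['img'][150:230,200:360],(800,300)[0:2],interpolation=cv2.INTER_CUBIC)
o=np.zeros((600,800,3),np.uint8);o[:300,:400]=a;o[:259,400:]=b;o[300:]=c
save('fin',o)
for n,im,st in [('w',p,s),('t',t,None)]:
    for d in robot.trace('straightedge',im)[:1]:
        k=max(cv2.findContours(d['pixels'].astype(np.uint8),0,1)[0],key=cv2.contourArea)[:,0]
        print(n,d['score'],cv2.minAreaRect(pix2w(im,k,.064,st)[:,:2].astype(np.float32)*1000))
E
```

```text
[ 0.64400004 -0.21574909  0.26774743] [-3.14142157e+00 -7.50965215e-04  1.65157751e+00] 24.3
w 0.89 ((632.4664916992188, -95.5981674194336), (55.30299377441406, 141.91453552246094), 4.298858642578125)
t 0.72 ((589.2976684570312, 1.26861572265625), (287.32965087890625, 62.80464172363281), 85.69766235351562)
```

View pics/fin.png

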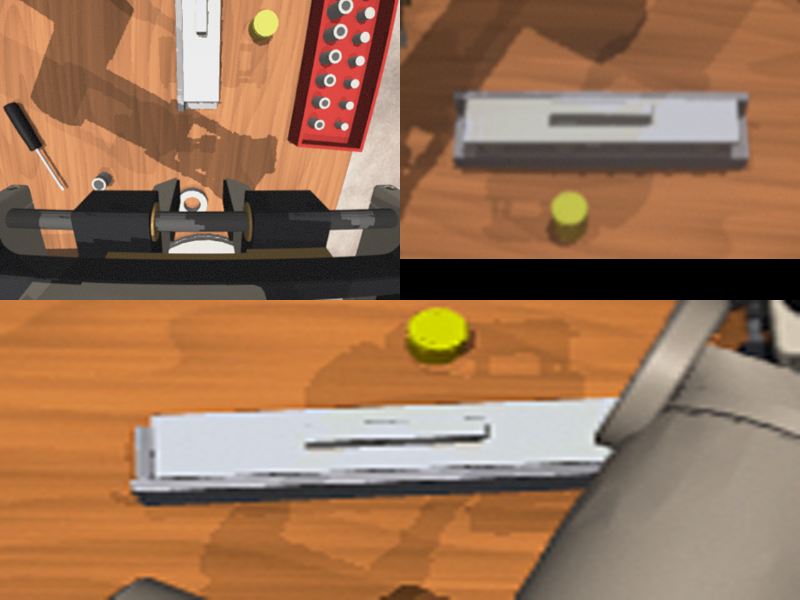

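Request:
apply_moves --motion "35 5 0 0 0 0 0;35 5 0 0 0 0 0;35 5 0 0 0 0 0;35 5 0 0 0 0 0;35 0 0 0 0 0 -0.1745;35 0 0 0 0 0 -0.1745;35 0 0 0 0 0 -0.1745;35 0 0 0 0 0 -0.1745;35 0 0 0 0 0 -0.1745;35 0 0 0 0 0 -0.1745;35 0 0 0 0 0 -0.1745;35 0 0 0 0 0 -0.1745;35 0 0 0 0 0 -0.1745;35 0 0 0 0 0 0;35 0 0 0 0 0 0"

```text
time: 26.42
tool_pos: [0.6279, -0.0164, 0.2677]
tool_rot: [3.141, 0.0, -3.064]
contact_force: [-0.1, -0.8, -0.3]
opening: 0.0319
grip_force: 0.0
```

```bash
python3 - <<'E'
from h import *
s=robot.observe();print(s['tool_pos'],s['tool_rot'],s['time'])
p=robot.read_camera('wrist')
o=np.array([.627,-.017]);a=.081
k=max(cv2.findContours(robot.trace('straightedge',p)[0]['pixels'].astype(np.uint8),0,1)[0],key=cv2.contourArea)[:,0]
r=cv2.minAreaRect(pix2w(p,k,.064,s)[:,:2].astype(np.float32)*1000);d=np.array(r[0])/1e3-o
print(r,'rack-frame mm',[round(1e3*d@v,1) for v in ([np.cos(a),np.sin(a)],[-np.sin(a),np.cos(a)])],'expect angle',90+np.degrees(a))
q=w2pix(p,[*o,.064],s)[0];print(q)
u,v=q.astype(int)
c=p['img'][max(0,v-45):v+45,max(0,u-190):u+190];save('fin2',cv2.resize(c,(800,int(800*c.shape[0]/c.shape[1])),interpolation=cv2.INTER_CUBIC))
E
```

```text
[ 0.62788991 -0.01640472  0.26773228] [ 3.14149506e+00  1.17692078e-04 -3.06368451e+00] 26.425
((626.1810913085938, -15.7357177734375), (56.369850158691406, 301.0214538574219), 4.996140003204346) rack-frame mm [np.float64(-0.7), np.float64(1.3)] expect angle 94.64095814055966
[280.42229178 185.0433325 ]
```

View pics/fin2.png

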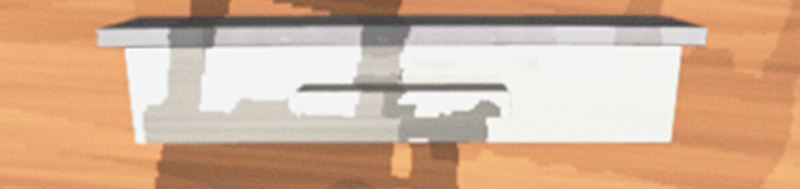

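The blade meets the fence along its whole length (crop row 45). Its ends are 28 and 25 px from the fence ends, so it is centred to about 1 mm.

```bash
python3 -c "
from cell import robot
print(robot.hand_in())"
```

```text
the job is handed in; nothing more can be done
None
```

I stood both spare pistons in the two empty pockets and laid the straightedge rib up on all four, flush to the fence and centred to about 1 mm, then let go; I handed the job in at about 26 s and haven't been given a verdict.

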